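# Drift the jig strap into line and bolt it

### The job

The swinging strap of the steel jig foot has slipped round, so its bolt hole no longer lines up with the hole in the block beneath. Take the tapered drift from the wooden stand, work it fully down through both holes to lever them into line, put the drift back upright in the stand and fit the bolt in its place, head fully down on the strap. Feel your way and never force it (tools must not bear on the jig with more than about 35 N), do not push the strap with the fingers, and leave everything else on the table where it lies.

Things in the scene. Friction and masses are not known exactly. Their poses are not given: they have to be found in the camera images.
- foot: Jig foot, dark steel, fixed: foot plate 205 x 82 x 8 mm, a pivot pedestal 52 mm high at one end; near the other end a steel block between two guide bars. Origin on the table on the nominal bolt hole axis; x along the foot from the pivot (at x = -110 mm) to the bolt hole, z up. Block: 56 x 60 mm, top at 52 mm, upright 24 mm hole right through, open down to the foot plate.
- bolt_hole (a point): Nominal bolt hole of the foot, at the height of the strap's upper face, 61 mm over the table; axes as the foot's. The block was tightened by eye: its real hole lies up to 6 mm either way from this point along the foot's y (exact in x). That offset is not measured and must be felt; the block does not move.
- strap_hole (a point): Centre of the strap's round 24 mm hole at its upper face. The strap is a dark flat steel bar 168 x 50 x 8 mm lying over the foot (underside 53 mm, top 61 mm over the table), turning on the pivot 110 mm from this hole. At the start this point lies 9 to 10.5 mm from the nominal bolt hole toward the foot's +y.
- strap (a joint): Angle of the strap about its pivot, rad; 0: its hole on the nominal bolt hole; positive moves the hole toward the foot's +y (110 mm per rad). The pivot is stiff: about 5.5 N at the hole moves it, and it stays where it is left.
- stand: Fixed wooden block 120 x 62 x 56 mm with two upright 26 mm holes right through it, at x = -30 and +30 mm on its long (x) axis. Origin at the centre of its underside, z up. It holds the drift in one hole and the bolt in the other, either way round.
- drift: Tapered steel drift, 0.16 kg, standing in the stand. Origin on its axis at the underside of its collar, z up to the handle. Below: 23 mm in diameter for 22 mm, then tapering over 28 mm to a 4 mm tip at z = -50 mm. Above: collar 32 mm wide, 6 mm high; round handle 21 mm in diameter to z = 46 mm; mushroom head 26 mm in diameter to z = 56 mm. Grip the handle near z = 30 mm.
- bolt: The steel locking bolt, standing in the stand. 0.14 kg, unthreaded. Origin on its axis at the underside of its flange, z up toward the head. Below: straight shank 22 mm in diameter to z = -38 mm, its last 4 mm chamfered to 17 mm. Above: flange 34 mm wide and 4 mm high, plain round head 24 mm in diameter up to z = 38 mm, flat top with a dark hexagonal socket. Grip the head around z = 27 mm.
- push_stick: Beech push stick 320 mm long, loose on the table, not part of the job. Origin under its centre.
- offcut_1: Pine offcut 50 x 110 x 32 mm, loose on the table, not part of the job. Origin under its centre.
- offcut_2: Wood offcut 60 x 75 x 22 mm, loose on the table, not part of the job. Origin under its centre.
- tape_measure: Pocket tape measure 36 x 78 x 61 mm, loose on the table, not part of the job. Origin under its centre.
- setting_block: White setting block 40 x 60 x 46 mm with a black knob, loose on the table, not part of the job. Origin under its centre.
- wedge: Wooden wedge 30 x 120 x 24 mm, loose on the table, not part of the job. Origin under its centre.
- pencil: Flat carpenter's pencil 118 mm long, loose on the table, not part of the job. Origin under its centre.
Not all that is in view belongs to the job. What is shaped like the bolt but blue is not meant.

How it is judged:
By the outcome, as a careful person would: the job done as asked, in the order asked, and still so for the second after the job is handed in, with the robot touching nothing.
It also fails if it takes over 72 s, if anything falls off the work surface, if the arm or the gripper's body presses on something with over 40 N, if the wrist force passes 120 N, or if a joint passes its speed limit or range.

### The arm

A 7-joint arm with a two-finger parallel gripper is mounted at the origin on a cart in front of the work surface, level with it; the furniture and walls round the work are solid. World frame = base frame: x ahead of the robot, y to its left, z up, the work surface at z = 0. Lengths are in mm, angles in rad, forces in N, time in s.
With the tool pointing down it reaches from about 350 to 900 mm from the base axis. Payload 8.1 kg.
Tool frame: the origin (TCP) lies midway between the tips of the shut fingers; the grasp point (between the pads) lies 19 mm behind it (arm.hold_point_z is the distance from the TCP to the grasp point, in mm); z points along the fingers, y is the line along which they close (so a half turn about z gives the same grasp; the last joint's range is limited). The gripper opens to 85 mm and grips with 20 to 120 N. Pads are 22 mm wide; open, the fingers measure 114 mm over their backs; the gripper's body (76 mm by 85 mm) begins 54 mm behind the grasp point. The pads swing forward as they close: fully open they stand 13 mm farther back than shut.
Start: joints at [1.031, 0.434, 0.025, 1.573, -0.012, 1.134, -0.075], TCP at [264.381, -566.343, 231.323] pointing down, gripper open.
Joint ranges: [-2.62, 2.62], [-0.44, 2.09], [-1.27, 1.32], [0.08, 2.57], [-1.32, 4.46], [0.12, 2], [-2.74, 2.74]. Speed limits (rad/s): [2.22, 2.22, 3.01, 3.01, 3.14, 3.14, 3.14].

### API

Orientations are given as a unit quaternion [x, y, z, w].
In Python, from bench import arm gives the robot as it stands.
- The arm moves only by the shell command python3 -m creep 'ROWS' [FORCE]. ROWS is JSON, one flat list of numbers, 7 for each row, row after row: the shift along the tool's x, y, z in mm, then the turn, a rotation vector about the tool's x, y, z in degrees, then the opening, from 0 (shut) to 1 (fully open). In form: [x, y, z, wx, wy, wz, claw, x, y, z, wx, wy, wz, claw, ...]. A call has 1 to 10 rows; each row is the pose to reach, as a shift and turn from the pose commanded when the call began, along the tool's axes at that moment; what a row does not reach only later rows make up. A row lasts 1/12 s, in which the tool goes at most 41.7 mm and 7.16 degrees, less where a joint would pass 70% of its speed; a pose out of reach is approached as far as the arm can. A call with a gripper value outside its range is refused whole. The fingers move at their own pace and stop on an object; FORCE is the grip in N (left out, the last holds). Time passes only in rows, so rows that repeat a pose let the fingers close. It gives the time, the measured TCP pose, the force, the opening and the grip force at its end, in the units of the state.
- arm.get_obs(): the state, without advancing time (a new reading comes with each control period).
- arm.get_image(name): name is "scene" or "top" or "wrist"; returns the picture (400x640x3 uint8, blue, green, red); there is no depth.
- arm.camera_params(name): a dict with "fx", "fy", "cx", "cy" (pixels), "k1" (the pictures are not rectified: a ray, as slopes to the right and down, at radius r is drawn at 1 + k1 r^2 times it, then the intrinsics apply), "world_from_camera" (4x4, takes a point from camera to world coordinates); the wrist camera has in their place "hand_eye" (4x4, takes a point from camera to tool coordinates, whose origin is the TCP and whose axes are the flange's). Camera axes: x right, y down, z forward; pixel columns grow to the right and rows downward; lengths in mm; the calibration is good to about 2 mm. A picture is of the moment at which its call begins: read the wrist's pose just before it. camera_params takes no time and is no camera call.
- arm.hand_in(): hands the job in; it is judged then, once.
Trained networks look in the newest picture that a camera, given by its name, has taken for a name from the list of things; names that differ only in an ending like _2 or _b are one class to them, and where a whole thing is asked for, a point or a joint stands for the part that bears it (a point fixed in the world has none). Each returns a list of dicts, best first, with "score" (0 to 1); they miss things now and then, are a little off and sometimes report something else, mostly with a low value. They report only what shows in the picture. A call takes as long as a camera call. They do not tell look-alikes from the thing itself.
- arm.masks_of(camera, label): "pixels" (400x640 bool, what is visible of it) and "extent" ([centre column, centre row, width, height] in pixels, round what is visible of it).
- arm.place_of(camera, label): "at" ([column, row] in pixels: a listed point, or the origin of a listed thing).
The state is a dict: "clock": time; "joint_pos": joint angles; "qd": joint speeds; "effort": joint torques, N m; "ee_pos": TCP position; "tool_rot": TCP orientation; "ft_force": force on the tool from outside, world axes, zero at the start; "moment": the same for the moment, N m; "grip_width": finger opening in mm; "finger_force": force on a finger pad.
Only numpy, scipy, OpenCV 4.12 (cv2) and the standard library are available. Lean on these libraries where they do the work, as an engineer would, in place of code of your own. Each camera call takes 0.05 s, during which the arm holds its last target. There are 200 camera calls.

## Working session

There is one attempt and no reset: what is moved stays moved. The work goes in short steps, Python scripts to look and compute and a shell command to move; the robot and the scene stay as the last step left them, time stands still between calls to the robot, and variables do not carry over. Pictures are saved under pics/ and viewed, at most 10 in all, crops included, and the job is handed in when it is done.

```bash
mkdir -p pics; ls; cat > h.py <<'E'
import numpy as np, cv2
from bench import arm
from scipy.spatial.transform import Rotation as R
def cam(n,obs=None):
    p=arm.camera_params(n)
    if n=='wrist':
        o=obs or arm.get_obs(); T=np.eye(4); T[:3,:3]=R.from_quat(o['tool_rot']).as_matrix(); T[:3,3]=o['ee_pos']
        return p,T@np.array(p['hand_eye'])
    return p,np.array(p['world_from_camera'])
def topt(n,px,z,obs=None):
    p,T=cam(n,obs); K=np.array([[p['fx'],0,p['cx']],[0,p['fy'],p['cy']],[0,0,1.]])
    u=cv2.undistortPoints(np.array([[px]],float),K,np.array([p['k1'],0,0,0.]))[0,0]
    d=T[:3,:3]@np.array([u[0],u[1],1]); o=T[:3,3]
    return o+d*(z-o[2])/d[2]
def proj(n,P,obs=None):
    p,T=cam(n,obs); c=np.linalg.inv(T)@np.append(P,1); s=c[:2]/c[2]; s=s*(1+p['k1']*(s@s))
    return np.array([p['fx']*s[0]+p['cx'],p['fy']*s[1]+p['cy']])
E
python3 - <<'E'
from h import *
o=arm.get_obs(); print(o)
ims=[]
for n in ('scene','top'):
    im=arm.get_image(n); ims.append(im); cv2.imwrite(f'pics/{n}0.png',im)
    for l,z in (('bolt_hole',61),('strap_hole',61),('stand',0),('drift',56),('bolt',56),('foot',0)):
        try:
            for r in arm.place_of(n,l)[:4]: print(n,l,np.round(r['at'],1),round(r['score'],2),topt(n,r['at'],z).round(1))
        except Exception as e: print(n,l,e)
E
```

```text
pics
{'clock': 0.0, 'joint_pos': array([ 1.03141583,  0.43523753,  0.0249873 ,  1.57411988, -0.01158047,
        1.1339623 , -0.07508279]), 'qd': array([-0.00056815,  0.00067095,  0.00024138,  0.00044274, -0.0027173 ,
        0.0029956 ,  0.00181356]), 'effort': array([-1.35834842e-03, -6.70468426e+01,  1.02400236e+00, -3.16206086e+01,
        1.53657730e-02,  1.25401776e-02,  1.09046408e-05]), 'ee_pos': array([ 264.11171498, -565.89701702,  230.50827606]), 'tool_rot': array([ 9.76253408e-01,  2.16630230e-01, -2.52293281e-04, -7.49926803e-04]), 'ft_force': array([ 0.08837477, -0.57516294,  0.60198075]), 'moment': array([ 0.01384385,  0.04093429, -0.00828546]), 'finger_force': 0.0, 'grip_width': 85.72201740561862}
scene bolt_hole [299.  225.8] 0.82 [479.3  62.5  61. ]
scene strap_hole [296.6 232.9] 0.77 [466.4  79.2  61. ]
scene stand [377.7 179. ] 0.76 [ 528.2 -241.6    0. ]
scene drift [369.8 156.8] 0.74 [ 560.1 -238.5   56. ]
scene drift [296.9 232.7] 0.3 [470.4  75.5  56. ]
scene bolt [397. 217.] 0.75 [ 364.2 -117.9   56. ]
scene bolt [392.7 168.1] 0.45 [ 488.3 -246.2   56. ]
scene foot [298.3 247.8] 0.87 [476.4  69.4   0. ]
top bolt_hole [268.2 215.3] 0.71 [471.7  64.1  61. ]
top strap_hole [264.  217.5] 0.84 [467.   72.7  61. ]
top stand [410.3 191.1] 0.76 [ 536.5 -250.9    0. ]
top drift [416.1 174.7] 0.63 [ 561.6 -251.    56. ]
top bolt [413.6 205.3] 0.77 [ 495. -243.   56.]
top bolt [364.9 262.7] 0.47 [ 374.4 -137.3   56. ]
top foot [270.2 214.1] 0.58 [482.4  66.4   0. ]
```

View pics/top0.png

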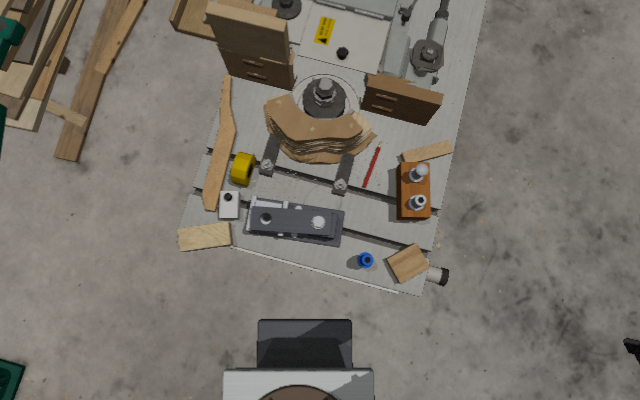

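View pics/scene0.png

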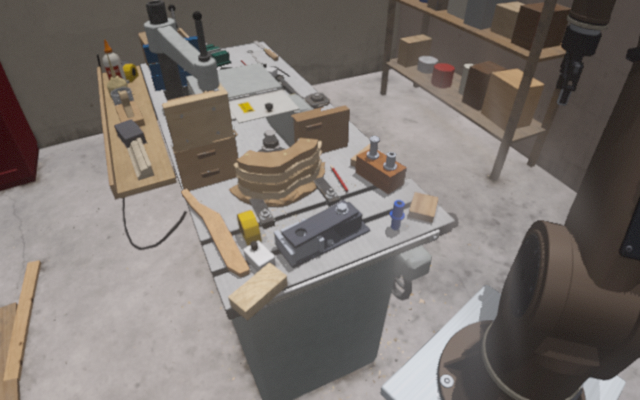

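The top view shows the stand at (414,190), with the mushroom-headed drift at about (419,173) and the silver bolt at (418,203). The jig foot runs from the pivot at (318,222) to the strap hole at (265,218). Two things are bolt-shaped, the silver one in the stand and the blue one at (366,260). The silver one in the stand fits, and I'll confirm it from the wrist camera.

```bash
python3 -m creep '[30,-15,-20,0,0,6,1, 70,-33,-40,0,0,12,1, 107,-50,-60,0,0,18,1, 144,-68,-70,0,0,24,1, 180,-85,-70,0,0,30,1, 216,-102,-70,0,0,32,1, 252,-119,-70,0,0,32,1, 288,-136,-70,0,0,32,1, 320,-150,-70,0,0,32,1, 340,-160,-70,0,0,32,1]'; python3 -m creep '[0,0,0,0,0,0,1,0,0,0,0,0,0,1]'
python3 - <<'E'
from h import *
print(arm.camera_params('wrist')); o=arm.get_obs(); print(o['ee_pos'],R.from_quat(o['tool_rot']).as_matrix().round(3),o['joint_pos'])
im=arm.get_image('wrist'); cv2.imwrite('pics/w1.png',im)
for l,z in (('stand',0),('drift',56),('bolt',56)):
    for r in arm.place_of('wrist',l)[:4]: print(l,np.round(r['at'],1),round(r['score'],2),topt('wrist',r['at'],z,o).round(1))
E
```

```text
clock: 1.53
ee_pos: [507.8, -272.8, 301.4]
tool_rot: [0.998, -0.058, 0.001, -0.001]
ft_force: [0.1, -0.2, -0.5]
grip_width: 85.3
finger_force: 0.0
clock: 1.7
ee_pos: [505.7, -276.1, 301.2]
tool_rot: [0.998, -0.059, -0.0, -0.0]
ft_force: [0.4, -0.2, -0.1]
grip_width: 85.2
finger_force: 0.0
{'fx': 286.28043366587934, 'fy': 286.28043366587934, 'cx': 318.24876227987227, 'cy': 199.66093716798866, 'k1': -0.028038111962885685, 'hand_eye': array([[-2.81926713e-04, -9.59926082e-01, -2.80253167e-01,
         7.02099889e+01],
       [ 9.99999789e-01, -1.06630219e-04, -6.40740396e-04,
        -1.06371344e+00],
       [ 5.85179962e-04, -2.80253289e-01,  9.59925909e-01,
        -1.43600950e+02],
       [ 0.00000000e+00,  0.00000000e+00,  0.00000000e+00,
         1.00000000e+00]])}
[ 505.66871008 -276.07861729  301.21722668] [[ 0.993 -0.118 -0.   ]
 [-0.118 -0.993  0.   ]
 [-0.    -0.    -1.   ]] [ 0.41536407  0.30728037 -0.01105187  1.58832826  0.00332772  1.24611469
 -1.28543347]
stand [299.4 150.8] 0.91 [ 528. -248.    0.]
stand [ 10.1 108.6] 0.41 [647.2 185.1   0. ]
drift [292.2 133.1] 0.55 [ 558.3 -246.2   56. ]
bolt [301.6 177.9] 0.87 [ 496.7 -250.4   56. ]
bolt [239.3 256.3] 0.82 [ 388.6 -140.9   56. ]
```

```bash
python3 -c "
import cv2
im=cv2.imread('pics/w1.png')[60:310,200:400]; cv2.imwrite('pics/w1c.png',cv2.resize(im,None,fx=2.4,fy=2.4,interpolation=cv2.INTER_CUBIC))"
```

```text
(no output)
```

View pics/w1c.png

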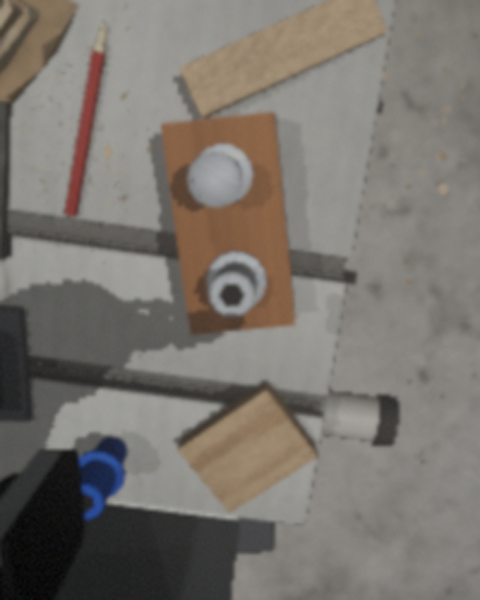

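The crop confirms both parts. The drift, with its plain domed mushroom head, is at wrist pixel (291,134), and the silver bolt with the dark hex socket is at (297,182). The blue look-alike at about (240,256) is excluded.

```bash
python3 - <<'E'
from h import *
f=lambda x,y:(200+x/2.4,60+y/2.4)
c=np.array([topt('wrist',f(*p),56)[:2] for p in ((163,124),(275,113),(295,324),(190,332))]); print(c.round(1),c.mean(0))
for n,p,z in (('drift top',f(218,178),112),('collar',f(222,174),62),('bolt top',f(232,294),94),('flange',f(238,282),60)): print(n,topt('wrist',p,z).round(1))
print(np.linalg.norm(c-np.roll(c,1,0),axis=1))
p=R.from_quat(arm.get_obs()['tool_rot']).as_matrix().T@(np.array([557,-247.5,200])-arm.get_obs()['ee_pos']);print(p)
E
```

```text
[[ 587.6 -222.3]
 [ 585.6 -283.4]
 [ 466.9 -279.9]
 [ 469.7 -218. ]] [ 527.4605514  -250.90594957]
drift top [ 558.1 -253.3  112. ]
collar [ 557.5 -250.8   62. ]
bolt top [ 497.6 -249.8   94. ]
flange [ 496.7 -250.7   60. ]
[117.95703746  61.0952269  118.78023306  62.04512028]
[ 48.84547949 -38.00313153 101.3670232 ]
```

```bash
python3 -m creep '[30,-19,40,0,0,-3,1, 48,-30,80,0,0,-5,1, 48.5,-30.5,118,0,0,-5.5,1, 48.5,-30.5,155,0,0,-5.5,1, 48.5,-30.5,185,0,0,-5.5,1, 48.5,-30.5,210,0,0,-5.5,1, 48.5,-30.5,226,0,0,-5.5,1,48.5,-30.5,234,0,0,-5.5,1,48.5,-30.5,234,0,0,-5.5,1,48.5,-30.5,234,0,0,-5.5,1]'
python3 - <<'E'
from h import *
im=arm.get_image('wrist'); cv2.imwrite('pics/w2.png',im)
E
```

```text
clock: 2.73
ee_pos: [556.7, -254.1, 67.9]
tool_rot: [1.0, -0.013, 0.0, 0.0]
ft_force: [-0.6, -0.8, 1.1]
grip_width: 85.3
finger_force: 0.0
```

View pics/w2.png

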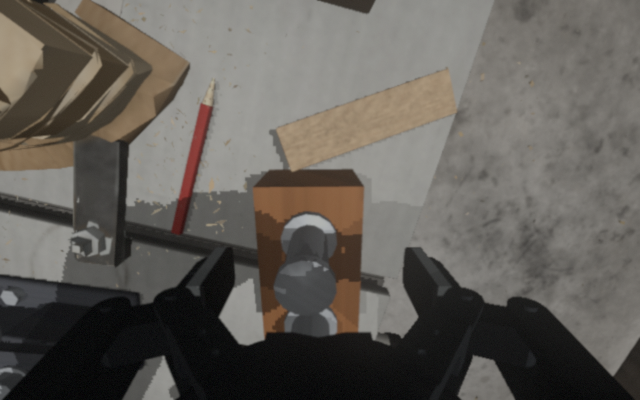

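The drift head at (305,287) sits between the fingers, about 5 mm left of the mid-line. I'll correct for that and then close.

```bash
python3 -m creep '[1,-3,0,0,0,0,1, 1,-5,0.5,0,0,0,1, 1,-5,0.5,0,0,0,0.5, 1,-5,0.5,0,0,0,0, 1,-5,0.5,0,0,0,0, 1,-5,0.5,0,0,0,0, 1,-5,0.5,0,0,0,0,1,-5,0.5,0,0,0,0,1,-5,0.5,0,0,0,0]' 70
python3 -m creep '[0,0,0,0,0,0,0,0,0,0,0,0,0,0]'
```

```text
clock: 3.53
ee_pos: [557.5, -248.2, 66.6]
tool_rot: [1.0, -0.013, -0.0, -0.0]
ft_force: [-0.3, 0.0, -1.4]
grip_width: 20.7
finger_force: 66.1
clock: 3.7
ee_pos: [557.6, -248.2, 66.6]
tool_rot: [1.0, -0.013, -0.0, -0.0]
ft_force: [-0.0, -0.0, -2.3]
grip_width: 20.5
finger_force: 66.1
```

```bash
python3 -m creep '[0,0,-10,0,0,0,0, 0,0,-30,0,0,0,0, 0,0,-60,0,0,0,0, 0,0,-95,0,0,0,0, 0,0,-130,0,0,0,0, 0,-10,-160,0,0,0,0, -20,-35,-180,0,0,0,0, -40,-65,-190,0,0,0,0, -55,-95,-190,0,0,0,0, -70,-130,-190,0,0,0,0]'
python3 -m creep '[-15,-35,0,0,0,0,0, -30,-70,0,0,0,0,0, -50,-105,0,0,0,0,0, -64,-135,0,0,0,0,0, -64,-135,0,0,0,0,0,-64,-135,0,0,0,0,0]'
python3 - <<'E'
from h import *
o=arm.get_obs(); print(o['ft_force'],o['ee_pos'],o['joint_pos'].round(2))
im=arm.get_image('wrist'); cv2.imwrite('pics/w3.png',im)
for l,z in (('bolt_hole',61),('strap_hole',61),('foot',0),('drift',200)):
    for r in arm.place_of('wrist',l)[:3]: print(l,np.round(r['at'],1),round(r['score'],2),topt('wrist',r['at'],z,o).round(1))
E
```

```text
clock: 4.53
ee_pos: [490.4, -116.4, 258.5]
tool_rot: [1.0, -0.014, 0.001, 0.001]
ft_force: [1.3, 0.5, -1.4]
grip_width: 20.3
finger_force: 66.7
clock: 5.03
ee_pos: [430.0, 22.0, 257.8]
tool_rot: [1.0, -0.011, 0.001, 0.0]
ft_force: [-0.0, -1.0, -1.6]
grip_width: 20.7
finger_force: 66.9
[-0.00797062 -0.96283606 -1.56770021] [429.97076779  21.95531503 257.79681571] [ 0.02  0.1  -0.22  1.96  0.03  1.08 -1.8 ]
bolt_hole [277.6 140.7] 0.61 [474.1  70.   61. ]
bolt_hole [282.5 139.7] 0.44 [475.1  64.2  61. ]
strap_hole [274.8 147.8] 0.67 [466.   73.8  61. ]
foot [282.5 136.9] 0.78 [474.5  71.6   0. ]
drift [320.6 237.4] 0.9 [411.6  21.8 200. ]
```

View pics/w3.png

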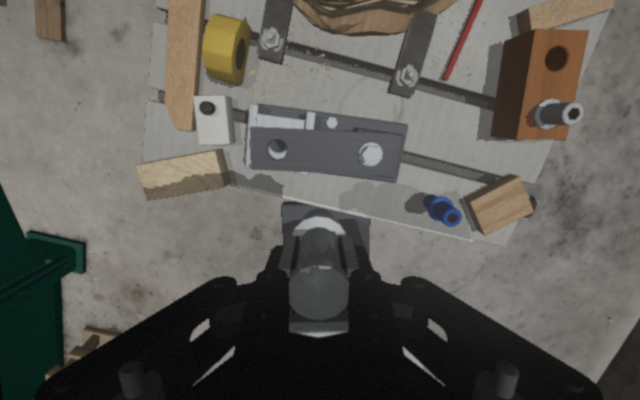

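The image shows the drift held upright. The strap hole is at (276,149), the pivot at (371,154) and the block end at (250–310, 105–125).

```bash
python3 -c "
import cv2
im=cv2.imread('pics/w3.png')[90:195,230:420]; im=cv2.convertScaleAbs(im,alpha=1.8,beta=10); cv2.imwrite('pics/w3c.png',cv2.resize(im,None,fx=4.2,fy=4.2,interpolation=cv2.INTER_CUBIC))"
```

```text
(no output)
```

View pics/w3c.png

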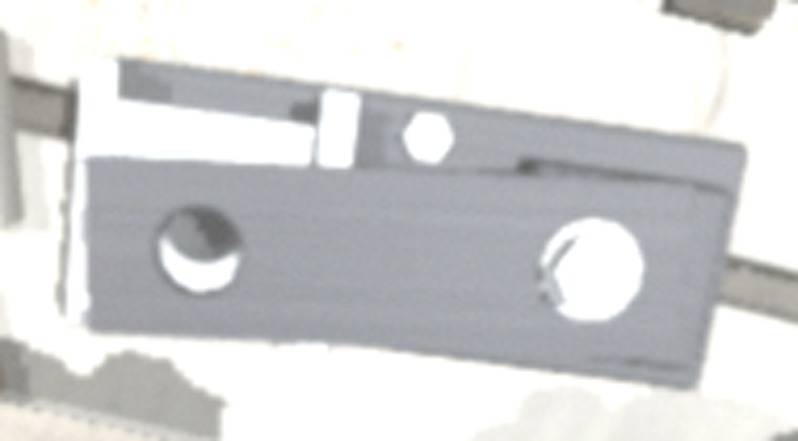

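```bash
python3 - <<'E'
from h import *
f=lambda x,y:(230+x/4.2,90+y/4.2)
g=lambda x,y,z:topt('wrist',f(x,y),z)[:2]
h=g(200,249,61); 
for z in (61,66,70):
    p=g(592,270,z); print('piv',z,p.round(1),np.linalg.norm(h-p).round(1))
print('hole',h.round(1))
ang=lambda a,b:np.degrees(np.arctan2(*(b-a)[::-1])).round(2)
a,b=g(745,147,8),g(160,65,8); print('plate edge',a,b,ang(a,b))
a,b=g(730,190,61),g(90,157,61); print('strap far',a,b,ang(a,b))
a,b=g(695,385,61),g(90,330,61); print('strap near',a,b,ang(a,b))
E
```

```text
piv 61 [456.4 -42.6] 110.3
piv 66 [457.1 -41.7] 109.3
piv 70 [457.6 -41. ] 108.6
hole [465.4  67.3]
plate edge [487.14629129 -99.96472432] [516.96745374  83.66475643] 80.78
strap far [477.56945843 -80.45437429] [491.35481111  95.90334981] 85.53
strap near [422.4584976  -73.23013432] [443.40038657 100.28975286] 83.12
```

Pivot (456.5,-42.5) to strap hole (465.4,67.3) is 110.3 mm, which checks against the given 110. Foot x points at about 80.4° in world, so the nominal hole is about (474.8,66–67). Foot y is (-0.986,0.167). I'll enter at foot y ≈ +2, which lies inside both holes for any possible offset.

```bash
cat > st.py <<'E'
from h import *
o=arm.get_obs(); e=o['ee_pos'];f=o['ft_force'];X=np.array([.167,.986]);Y=np.array([-.986,.167])
d=e[:2]-np.array([474.8,67.2]); M=R.from_quat(o['tool_rot']).as_matrix()
print('foot x %.1f y %.1f z %.1f | F x %.1f y %.1f z %.1f | rot deg %s mom %s w %.1f t %.1f'%(d@X,d@Y,e[2],f[:2]@X,f[:2]@Y,f[2],R.from_matrix(M@np.diag([1,-1,-1])).as_rotvec(degrees=True).round(2),o['moment'].round(2),o['grip_width'],o['clock']))
E
python3 -m creep '[14,-15,25,0,0,0,0, 28,-31,55,0,0,0,0, 41.8,-46.4,85,0,0,0,0, 41.8,-46.4,105,0,0,0,0, 41.8,-46.4,118,0,0,0,0, 41.8,-46.4,123,0,0,0,0,41.8,-46.4,123,0,0,0,0,41.8,-46.4,123,0,0,0,0,41.8,-46.4,123,0,0,0,0]' 100 >/dev/null; python3 st.py
python3 - <<'E'
from h import *
im=arm.get_image('top')[170:260,220:360]; cv2.imwrite('pics/t4.png',cv2.resize(im,None,fx=5,fy=5,interpolation=cv2.INTER_CUBIC))
E
```

```text
foot x -2.0 y -0.0 z 134.9 | F x -0.4 y -0.2 z -0.6 | rot deg [ 0.01 -0.1  -1.53] mom [ 0.05 -0.03  0.04] w 20.1 t 6.0
```

```bash
python3 -m creep '[-1,-1,0,0,0,0,0, -1.7,-2.3,3,0,0,0,0, -1.7,-2.3,7,0,0,0,0, -1.7,-2.3,10,0,0,0,0,-1.7,-2.3,12,0,0,0,0,-1.7,-2.3,14,0,0,0,0]'>/dev/null; python3 st.py
python3 -m creep '[0,0,2,0,0,0,0,0,0,4,0,0,0,0,0,0,6,0,0,0,0]' >/dev/null; python3 st.py
```

```text
foot x 0.1 y 3.1 z 119.4 | F x 0.3 y 2.2 z -0.3 | rot deg [-0.01  0.04 -1.47] mom [ 0.09  0.54 -0.02] w 20.0 t 6.6
foot x 0.1 y 3.5 z 113.5 | F x -0.1 y 2.9 z 2.7 | rot deg [-0.01  0.06 -1.47] mom [0.25 0.94 0.03] w 20.0 t 6.8
```

```bash
for i in 1 2 3; do python3 -m creep '[0,0,1.5,0,0,0,0,0,0,3,0,0,0,0]' >/dev/null; python3 st.py; done
```

```text
foot x 0.3 y 3.2 z 110.6 | F x 0.3 y 4.7 z 3.3 | rot deg [ 0.    0.03 -1.47] mom [ 0.37  1.18 -0.  ] w 19.7 t 7.0
foot x 0.4 y 3.1 z 107.7 | F x 1.0 y 5.4 z 5.3 | rot deg [ 0.01  0.01 -1.46] mom [ 0.53  1.31 -0.01] w 20.0 t 7.2
foot x 0.4 y 3.1 z 104.8 | F x 0.5 y 5.8 z 4.8 | rot deg [ 0.01  0.01 -1.46] mom [0.63 1.46 0.02] w 20.3 t 7.3
```

```bash
for i in 1 2 3; do python3 -m creep '[0,0,1,0,0,0,0,0,0,2,0,0,0,0]' >/dev/null; python3 st.py; done
```

```text
foot x 0.5 y 3.1 z 102.8 | F x 1.7 y 6.0 z 5.9 | rot deg [ 0.02  0.01 -1.46] mom [0.57 1.4  0.  ] w 19.9 t 7.5
foot x 0.5 y 3.1 z 100.8 | F x 1.7 y 5.8 z 5.5 | rot deg [ 0.02  0.01 -1.45] mom [0.66 1.41 0.06] w 19.9 t 7.7
foot x 0.6 y 3.1 z 98.8 | F x 2.1 y 5.4 z 5.2 | rot deg [ 0.02  0.   -1.45] mom [ 0.7   1.37 -0.  ] w 19.9 t 7.8
```

```bash
for i in 1 2; do python3 -m creep '[0,-0.3,1,0,0,0,0,0,-0.4,2,0,0,0,0]' >/dev/null; python3 st.py; done;  for i in 1 2; do python3 -m creep '[0,0,1,0,0,0,0,0,0,2,0,0,0,0]' >/dev/null; python3 st.py; done
```

```text
foot x 0.9 y 3.2 z 96.8 | F x 1.7 y 6.0 z 6.2 | rot deg [ 0.02  0.01 -1.46] mom [0.62 1.37 0.04] w 20.0 t 8.0
foot x 1.2 y 3.2 z 94.8 | F x 2.2 y 5.3 z 5.8 | rot deg [ 0.01  0.01 -1.46] mom [ 0.48  1.39 -0.04] w 20.2 t 8.2
foot x 1.3 y 3.3 z 92.7 | F x 2.7 y 5.3 z 2.7 | rot deg [ 0.02  0.01 -1.45] mom [0.81 1.3  0.02] w 19.7 t 8.3
foot x 1.3 y 3.5 z 90.5 | F x 2.2 y 5.0 z 2.1 | rot deg [ 0.02  0.04 -1.45] mom [0.79 1.28 0.03] w 19.9 t 8.5
```

```bash
for i in 1 2; do python3 -m creep '[0,-0.3,0.8,0,0,0,0,0,-0.4,1.5,0,0,0,0]' >/dev/null; python3 st.py; done;  for i in 1 2; do python3 -m creep '[0,0,1,0,0,0,0,0,0,1.5,0,0,0,0]' >/dev/null; python3 st.py; done
```

```text
foot x 1.5 y 3.6 z 89.0 | F x 1.4 y 5.1 z 0.9 | rot deg [ 0.    0.05 -1.46] mom [ 0.49  1.23 -0.  ] w 20.4 t 8.7
foot x 1.6 y 3.7 z 87.4 | F x 0.2 y 5.3 z 0.9 | rot deg [-0.01  0.06 -1.46] mom [ 0.34  1.25 -0.01] w 19.9 t 8.8
foot x 1.6 y 3.8 z 85.8 | F x 1.3 y 6.0 z 2.3 | rot deg [-0.02  0.07 -1.47] mom [0.37 1.28 0.04] w 19.8 t 9.0
foot x 1.6 y 3.6 z 84.5 | F x 0.9 y 4.7 z 2.5 | rot deg [-0.01  0.05 -1.47] mom [0.31 1.16 0.04] w 19.9 t 9.2
```

```bash
for i in 1 2 3; do python3 -m creep '[0,0,0.7,0,0,0,0,0,0,1.4,0,0,0,0]' >/dev/null; python3 st.py; done
```

```text
foot x 1.6 y 3.2 z 83.3 | F x 1.1 y 5.1 z 2.9 | rot deg [-0.01  0.02 -1.47] mom [ 0.31  1.12 -0.01] w 20.0 t 9.3
foot x 1.7 y 3.1 z 81.9 | F x -0.2 y 4.6 z 1.9 | rot deg [-0.01  0.01 -1.48] mom [ 0.24  1.11 -0.01] w 20.1 t 9.5
foot x 1.6 y 3.1 z 80.5 | F x 0.3 y 4.3 z 2.8 | rot deg [-0.01  0.   -1.48] mom [ 0.26  1.12 -0.02] w 20.0 t 9.7
```

```bash
for i in 1 2 3 4; do python3 -m creep '[0,0,0.8,0,0,0,0,0,0,1.6,0,0,0,0]' >/dev/null; python3 st.py; done
```

```text
foot x 1.7 y 3.1 z 78.9 | F x -1.2 y 5.1 z 2.2 | rot deg [-0.01  0.   -1.48] mom [ 0.19  1.14 -0.01] w 20.3 t 9.8
foot x 1.7 y 3.2 z 77.3 | F x -0.1 y 4.3 z 1.4 | rot deg [-0.01  0.01 -1.48] mom [ 0.14  1.12 -0.05] w 19.9 t 10.0
foot x 1.7 y 3.1 z 75.7 | F x 0.2 y 5.2 z 1.9 | rot deg [-0.01  0.01 -1.48] mom [ 0.18  1.15 -0.03] w 20.4 t 10.2
foot x 1.7 y 3.1 z 74.1 | F x -0.0 y 5.5 z 2.4 | rot deg [-0.01  0.   -1.48] mom [0.12 1.15 0.03] w 20.0 t 10.3
```

```bash
for i in 1 2 3 4; do python3 -m creep '[0,0,0.5,0,0,0,0,0,0,0.8,0,0,0,0]' >/dev/null; python3 st.py; done
```

```text
foot x 1.7 y 3.2 z 73.3 | F x -0.8 y 5.1 z 2.3 | rot deg [-0.01  0.01 -1.48] mom [ 0.17  1.16 -0.  ] w 20.2 t 10.5
foot x 1.7 y 3.1 z 72.6 | F x 0.3 y 5.2 z 2.8 | rot deg [-0.01  0.   -1.48] mom [ 0.19  1.13 -0.03] w 20.0 t 10.7
foot x 1.6 y 3.1 z 71.7 | F x -0.2 y 5.3 z 2.6 | rot deg [-0.01  0.01 -1.48] mom [0.11 1.19 0.03] w 19.6 t 10.8
foot x 1.7 y 2.5 z 71.5 | F x -1.7 y 5.6 z 12.7 | rot deg [-0.01 -0.06 -1.49] mom [-0.22  1.3   0.01] w 20.3 t 11.0
```

```bash
python3 -m creep '[-0.3,0,-1,0,0,0,0,-0.3,0,-4,0,0,0,0,-0.3,0,-9,0,0,0,0,-0.3,0,-15,0,0,0,0,-0.3,0,-22,0,0,0,0,-0.3,0,-30,0,0,0,0,-0.3,0,-39,0,0,0,0,-0.3,0,-48,0,0,0,0,-0.3,0,-60,0,0,0,0,-0.3,0,-75,0,0,0,0]'>/dev/null; python3 st.py
python3 -m creep '[0,0,-25,0,0,0,0, 0,5,-48,0,0,0,0, 10,40,-63,0,0,0,0, 21,75,-63,0,0,0,0,33,111,-63,0,0,0,0, 45,150,-63,0,0,0,0, 56,188,-63,0,0,0,0, 67,226,-63,0,0,0,0, 79,264,-63,0,0,0,0, 90,300,-63,0,0,0,0]'>/dev/null;python3 -m creep '[2,8,0,0,0,0,0, 4,15.4,0,0,0,0,0, 4,15.4,0,0,0,0,0,4,15.4,0,0,0,0,0,4,15.4,0,0,0,0,0]'
python3 - <<'E'
from h import *
o=arm.get_obs();cv2.imwrite('pics/w5.png',arm.get_image('wrist'))
E
```

```text
foot x 1.6 y 3.7 z 146.8 | F x 0.4 y -0.1 z -1.9 | rot deg [-0.01  0.03 -1.47] mom [-0.01 -0.03  0.07] w 19.9 t 11.8
clock: 13.08
ee_pos: [557.7, -246.2, 209.3]
tool_rot: [1.0, -0.012, 0.0, -0.001]
ft_force: [-0.1, -0.1, -0.8]
grip_width: 20.3
finger_force: 97.7
```

View pics/w5.png

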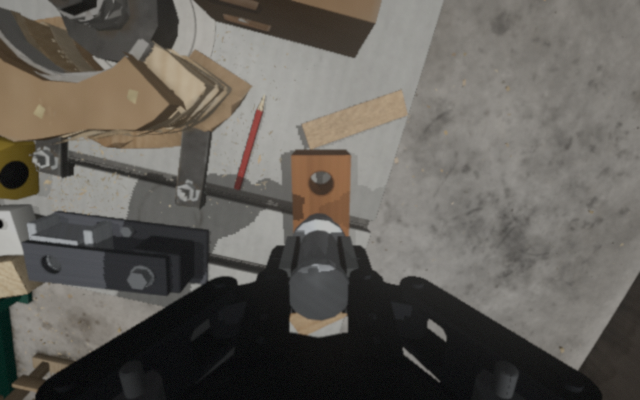

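The drift is over its hole, which shows at (320,181). It needs about 2 mm of lateral correction before I lower it by feel.

```bash
python3 -m creep '[0,1,20,0,0,0,0, 0,2.1,50,0,0,0,0, 0,2.1,80,0,0,0,0, 0,2.1,96,0,0,0,0, 0,2.1,104,0,0,0,0, 0,2.1,110,0,0,0,0,0,2.1,114,0,0,0,0,0,2.1,116,0,0,0,0]'
python3 -m creep '[0,0,2,0,0,0,0, 0,0,4,0,0,0,0,0,0,6,0,0,0,0,0,0,8,0,0,0,0]'
```

```text
clock: 13.8
ee_pos: [558.2, -250.2, 93.6]
tool_rot: [1.0, -0.013, 0.001, 0.0]
ft_force: [0.8, -0.2, -1.0]
grip_width: 20.0
finger_force: 97.7
clock: 14.13
ee_pos: [558.9, -250.0, 85.8]
tool_rot: [1.0, -0.013, 0.001, 0.0]
ft_force: [2.8, 3.0, 0.4]
grip_width: 20.3
finger_force: 97.8
```

```bash
python3 -m creep '[0.6,-0.8,2,0,0,0,0, 0.6,-0.8,5,0,0,0,0,0.6,-0.8,8,0,0,0,0,0.6,-0.8,11,0,0,0,0]'
python3 -m creep '[0,0,2,0,0,0,0, 0,0,4,0,0,0,0,0,0,5.5,0,0,0,0,0,0,6.5,0,0,0,0]'
```

```text
clock: 14.47
ee_pos: [558.7, -249.5, 73.9]
tool_rot: [1.0, -0.013, 0.001, 0.0]
ft_force: [3.6, 0.8, 0.3]
grip_width: 20.0
finger_force: 97.7
clock: 14.8
ee_pos: [558.6, -249.5, 67.5]
tool_rot: [1.0, -0.013, 0.0, 0.0]
ft_force: [5.4, 2.7, 0.9]
grip_width: 20.1
finger_force: 97.8
```

```bash
python3 -m creep '[0.6,-0.4,0.5,0,0,0,0, 0.9,-0.6,1,0,0,0,0]'
python3 -m creep '[0,0,0,0,0,0,0.3, 0,0,0,0,0,0,0.8, 0,0,0,0,0,0,1, 0,0,0,0,0,0,1, 0,0,0,0,0,0,1,0,0,0,0,0,0,1]'
```

```text
clock: 14.97
ee_pos: [558.8, -249.3, 66.6]
tool_rot: [1.0, -0.013, -0.0, 0.0]
ft_force: [0.1, 1.0, 9.1]
grip_width: 19.9
finger_force: 97.9
clock: 15.47
ee_pos: [558.8, -249.1, 66.4]
tool_rot: [1.0, -0.013, -0.0, 0.0]
ft_force: [0.1, 0.5, 0.1]
grip_width: 83.9
finger_force: 0.0
```

```bash
python3 -m creep '[0,0,-15,0,0,0,1, 0,0,-45,0,0,0,1, 0,0,-72,0,0,0,1, -20,0,-85,0,0,0,1, -45,0,-85,0,0,0,1, -58,0,-70,0,0,0,1, -60,0,-40,0,0,0,1, -60,0,-15,0,0,0,1, -60,0,0,0,0,0,1, -60,0,2,0,0,0,1]'>/dev/null
python3 -m creep '[0,0,0,0,0,0,1,0,0,0,0,0,0,1]'
python3 - <<'E'
from h import *
cv2.imwrite('pics/w6.png',arm.get_image('wrist'))
E
```

```text
clock: 16.47
ee_pos: [499.6, -247.7, 65.3]
tool_rot: [1.0, -0.013, 0.0, 0.0]
ft_force: [0.3, -0.6, 0.6]
grip_width: 85.6
finger_force: 0.0
```

View pics/w6.png

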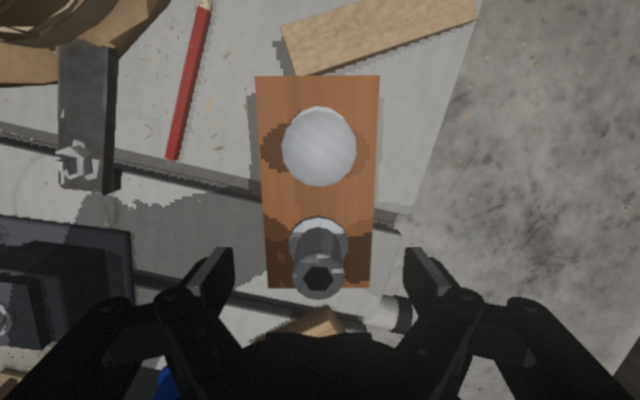

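The drift stands upright in the stand at (319,147). The bolt, with its hex socket at (319,277), is centred between the fingers, so I'll grip it.

```bash
python3 -m creep '[0.8,0,0.8,0,0,0,0.6, 0.8,0,0.8,0,0,0,0, 0.8,0,0.8,0,0,0,0, 0.8,0,0.8,0,0,0,0, 0.8,0,0.8,0,0,0,0, 0.8,0,0.8,0,0,0,0, 0.8,0,0.8,0,0,0,0]' 90
python3 -m creep '[0,0,-10,0,0,0,0, 0,0,-30,0,0,0,0, 0,0,-60,0,0,0,0,0,0,-95,0,0,0,0,0,0,-120,0,0,0,0,0,0,-140,0,0,0,0,0,0,-145,0,0,0,0,0,0,-145,0,0,0,0]'
```

```text
clock: 17.1
ee_pos: [500.0, -247.6, 64.2]
tool_rot: [1.0, -0.013, 0.0, 0.0]
ft_force: [-1.5, -0.1, 4.7]
grip_width: 21.2
finger_force: 87.8
clock: 17.77
ee_pos: [500.6, -247.8, 210.5]
tool_rot: [1.0, -0.013, 0.001, 0.001]
ft_force: [-0.4, 0.2, -1.4]
grip_width: 21.1
finger_force: 88.2
```

```bash
python3 - <<'E'
from h import *
im=arm.get_image('wrist');cv2.imwrite('pics/w7.png',im[130:370,180:460]);cv2.imwrite('pics/w7.png',cv2.resize(im[130:370,180:460],None,fx=2,fy=2))
E
```

```text
(no output)
```

View pics/w7.png

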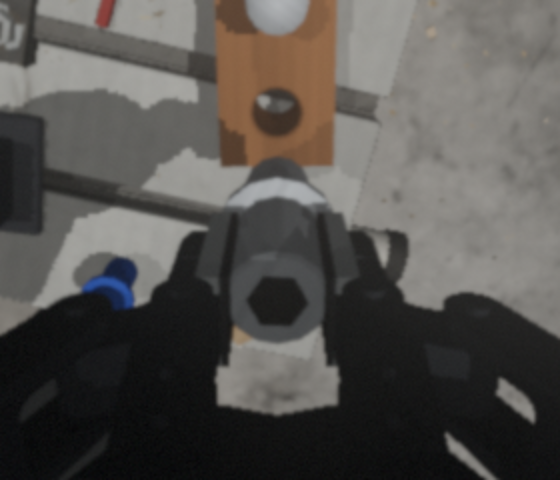

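The silver bolt is held upright, with its socket at (318,280). Next I carry it to the jig.

```bash
python3 -m creep '[-4,-35,0,0,0,0,0, -8,-72,0,0,0,0,0, -13,-110,0,0,0,0,0, -17,-148,0,0,0,0,0, -22,-186,0,0,0,0,0, -26,-224,0,0,0,0,0, -30,-260,0,0,0,0,0, -34,-290,0,0,0,0,0, -37,-310,20,0,0,0,0, -37,-316.5,50,0,0,0,0]'>/dev/null
python3 -m creep '[0,0,20,0,0,0,0, 0,0,35,0,0,0,0,0,0,40,0,0,0,0,0,0,40,0,0,0,0,0,0,40,0,0,0,0]'; python3 st.py
```

```text
clock: 19.07
ee_pos: [470.7, 69.7, 118.4]
tool_rot: [1.0, -0.013, -0.001, 0.0]
ft_force: [1.0, -0.3, -0.8]
grip_width: 21.3
finger_force: 88.4
foot x 1.8 y 4.5 z 118.4 | F x -0.2 y -1.0 z -0.8 | rot deg [-0.01  0.08 -1.49] mom [ 0.01  0.02 -0.01] w 21.3 t 19.1
```

```bash
python3 -m creep '[1.2,0.3,3,0,0,0,0, 1.2,0.3,6,0,0,0,0,1.2,0.3,8,0,0,0,0,1.2,0.3,9,0,0,0,0]'>/dev/null; python3 st.py
for i in 1 2 3; do python3 -m creep '[0,0,0.8,0,0,0,0,0,0,1.6,0,0,0,0]' >/dev/null; python3 st.py; done
```

```text
foot x 1.8 y 2.8 z 109.8 | F x 0.2 y -0.1 z -1.7 | rot deg [ 0.   -0.03 -1.49] mom [0.   0.04 0.05] w 21.0 t 19.4
foot x 1.8 y 2.9 z 108.2 | F x 0.1 y 0.0 z -1.3 | rot deg [-0.   -0.01 -1.48] mom [-0.    0.03 -0.05] w 20.9 t 19.6
foot x 1.9 y 2.8 z 106.5 | F x -0.6 y -0.8 z -1.4 | rot deg [ 0.   -0.01 -1.48] mom [-0.   -0.    0.01] w 21.3 t 19.7
foot x 1.9 y 2.9 z 104.9 | F x -0.6 y -0.5 z -0.7 | rot deg [-0.   -0.   -1.48] mom [ 0.01  0.01 -0.01] w 20.8 t 19.9
```

```bash
for i in 1 2 3 4 5; do python3 -m creep '[0,0,0.8,0,0,0,0,0,0,1.6,0,0,0,0]' >/dev/null; python3 st.py; done
```

```text
foot x 1.8 y 2.9 z 103.2 | F x 0.4 y -0.2 z -1.9 | rot deg [-0.    0.   -1.48] mom [ 0.02  0.04 -0.04] w 21.3 t 20.1
foot x 1.9 y 2.9 z 101.6 | F x -0.4 y -0.3 z -1.2 | rot deg [-0.    0.   -1.48] mom [0.01 0.   0.  ] w 21.2 t 20.2
foot x 1.8 y 2.9 z 100.0 | F x -0.3 y -0.7 z -0.6 | rot deg [-0.    0.   -1.48] mom [-0.02  0.01  0.04] w 21.0 t 20.4
foot x 1.9 y 2.9 z 98.4 | F x -0.3 y -0.1 z -1.0 | rot deg [-0.   -0.   -1.48] mom [ 0.01  0.01 -0.02] w 21.1 t 20.6
foot x 1.9 y 2.9 z 96.8 | F x -0.1 y 0.2 z -1.7 | rot deg [-0.   -0.   -1.48] mom [-0.03  0.03 -0.05] w 20.9 t 20.7
```

```bash
for i in 1 2 3 ; do python3 -m creep '[0,0,1,0,0,0,0,0,0,2,0,0,0,0,0,0,3,0,0,0,0]' >/dev/null; python3 st.py; done
```

```text
foot x 1.8 y 2.9 z 93.8 | F x 0.8 y 0.1 z -1.7 | rot deg [-0.    0.   -1.48] mom [ 0.    0.05 -0.05] w 21.0 t 21.0
foot x 1.9 y 2.9 z 90.8 | F x 0.3 y 0.0 z -1.8 | rot deg [-0.    0.   -1.47] mom [ 0.   -0.03  0.03] w 21.0 t 21.2
foot x 1.8 y 2.9 z 87.8 | F x 0.8 y 0.3 z -0.7 | rot deg [-0.   -0.   -1.48] mom [-0.01  0.   -0.  ] w 20.9 t 21.5
```

Sliding in freely, so I continue to the seat, expected at TCP z ≈ 69.

```bash
python3 -m creep '[0,0,2,0,0,0,0,0,0,4,0,0,0,0,0,0,6,0,0,0,0,0,0,8,0,0,0,0]' >/dev/null; python3 st.py;python3 -m creep '[0,0,2,0,0,0,0,0,0,4,0,0,0,0,0,0,6,0,0,0,0,0,0,8,0,0,0,0]' >/dev/null; python3 st.py
for i in 1 2 3 ; do python3 -m creep '[0,0,0.5,0,0,0,0,0,0,0.8,0,0,0,0]' >/dev/null; python3 st.py; done
```

```text
foot x 1.8 y 2.9 z 79.7 | F x -0.3 y 0.6 z -1.6 | rot deg [-0.    0.   -1.48] mom [ 0.04 -0.01 -0.02] w 21.4 t 21.8
foot x 1.8 y 2.9 z 71.7 | F x -0.1 y 0.0 z -2.6 | rot deg [-0.    0.   -1.48] mom [-0.02  0.01 -0.02] w 20.7 t 22.1
foot x 1.8 y 3.0 z 70.9 | F x 1.1 y 0.2 z -1.9 | rot deg [-0.01  0.02 -1.48] mom [0.01 0.01 0.03] w 21.0 t 22.3
foot x 1.9 y 2.9 z 70.3 | F x 0.5 y 0.8 z -1.0 | rot deg [ 0.   -0.01 -1.48] mom [ 0.02 -0.01  0.  ] w 20.8 t 22.5
foot x 1.8 y 2.9 z 69.5 | F x -1.2 y 0.2 z -0.7 | rot deg [-0.   -0.   -1.48] mom [ 0.03  0.04 -0.03] w 21.2 t 22.6
```

```bash
python3 -m creep '[0,0,0.4,0,0,0,0,0,0,0.4,0,0,0,0]' >/dev/null; python3 st.py; python3 -m creep '[0,0,0.4,0,0,0,0,0,0,0.4,0,0,0,0]' >/dev/null; python3 st.py
```

```text
foot x 1.8 y 2.9 z 69.2 | F x -0.6 y 0.5 z -0.0 | rot deg [-0.   -0.01 -1.48] mom [0.01 0.04 0.01] w 20.9 t 22.8
foot x 1.9 y 2.8 z 69.1 | F x -1.3 y 1.8 z 7.3 | rot deg [-0.01 -0.02 -1.48] mom [-0.12  0.43 -0.  ] w 21.2 t 23.0
```

```bash
python3 -m creep '[0,0,0,0,0,0,0.5,0,0,0,0,0,0,0.5,0,0,0,0,0,0,0.5,0,0,0,0,0,0,0.5,0,0,0,0,0,0,0.5]'; python3 -m creep '[0,0,-10,0,0,0,0.5,0,0,-30,0,0,0,0.5,0,0,-60,0,0,0,0.5,-10,0,-95,0,0,0,0.5,-40,0,-130,0,0,0,0.5,-60,20,-160,0,0,0,0.5,-60,40,-180,0,0,0,0.5,-60,40,-180,0,0,0,0.5,-60,40,-180,0,0,0,0.5]'
python3 - <<'E'
from h import *
im=arm.get_image('wrist');cv2.imwrite('pics/w8.png',im)
E
```

```text
clock: 23.4
ee_pos: [472.3, 69.5, 68.6]
tool_rot: [1.0, -0.013, -0.0, 0.0]
ft_force: [-0.3, 0.2, -0.3]
grip_width: 43.0
finger_force: 0.0
clock: 24.15
ee_pos: [411.9, 30.4, 250.5]
tool_rot: [1.0, -0.014, 0.002, -0.0]
ft_force: [-1.1, 0.7, -0.4]
grip_width: 42.4
finger_force: 0.0
```

View pics/w8.png

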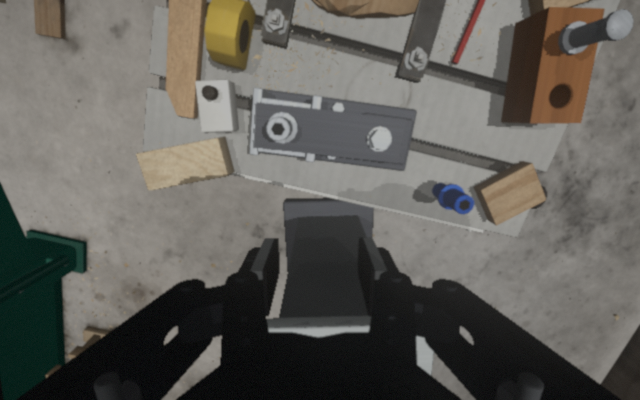

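The bolt is seated in the strap at (281,128), the drift stands in the stand at (600,33), the other objects look undisturbed, and the gripper is clear.

```bash
python3 -c "
from bench import arm
print(arm.hand_in())"
```

```text
the job is handed in; nothing more can be done
None
```

The job is handed in: the drift went fully down through both holes and is back upright in the stand, and the bolt is in with its flange down on the strap. I saw no contact force above about 13 N, and the robot's clock was at about 24 s of the 72 s allowed.

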